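# Wedge a sprung plate down flush under its fit-up dog

## Robot

A 6-joint arm with a two-finger parallel gripper is mounted at the origin on a cart in front of the work surface, level with it; the furniture and walls round the work are solid. World frame = base frame: x ahead of the robot, y to its left, z up, the work surface at z = 0. Lengths are in mm, angles in rad, forces in N, time in s.
With the tool pointing down it reaches from about 400 to 925 mm from the base axis. Payload 12.5 kg.
Tool frame: the origin (TCP) lies on the front face of the gripper's body, between the roots of the fingers; the fingertips stand 78 mm ahead of it and the grasp point (between the pads) lies 59 mm ahead of it (env.nose_length is the distance from the TCP to the fingertips, in mm); z points along the fingers, y is the line along which they close (so a half turn about z gives the same grasp; the last joint's range is limited). The gripper opens to 95 mm and grips with 3 to 60 N. Pads are 20 mm wide; open, the fingers measure 119 mm over their backs; the gripper's body (75 mm by 180 mm) begins 59 mm behind the grasp point.
Start: joints at [-1.233, 0.491, 1.559, -0, 1.092, -0.106], TCP at [268.381, -564.455, 292.261] pointing down, gripper open.
Joint ranges: [-3.1, 3.1], [-0.84, 2.19], [0.05, 2.79], [-1.13, 4.28], [0.06, 2.93], [-2.69, 2.69]. Speed limits (rad/s): [2.22, 2.22, 2.79, 3.14, 3.14, 3.14].

## Interface

Orientations are given as [roll, pitch, yaw] about the fixed x, y, z axes, in that order (R = Rz(yaw) Ry(pitch) Rx(roll)).
In Python, from cell import env gives the robot as it stands.
- The arm moves only by the tool jog_arm, never from a script. Its argument "motion" is a list of rows, each a list of 7 numbers: the turn, a rotation vector about the tool's x, y, z in degrees, then the shift along the tool's x, y, z in mm, then the finger opening in mm, from 0 to 95.1. In form: [[wx, wy, wz, x, y, z, hand], ...]. A call has 1 to 10 rows; each row shifts and turns the commanded pose from where the row before left it, along the tool's axes as they then stand; what a row does not reach is not made up. A row lasts 1/8 s, in which the tool goes at most 62.5 mm and 10.7 degrees, less where a joint would pass 70% of its speed; a pose out of reach is approached as far as the arm can. A call is refused whole if a number of a shift passes 62.5 or a number of a turn 10.7, either way. A call with a gripper value outside its range is refused whole. The fingers move at their own pace and stop on an object; the grip force is fixed at half the most. Time passes only in rows, so rows that do not move let the fingers close. It gives the time, the measured TCP pose, the force, the opening and the grip force at its end, in the units of the state.
- env.state(): the state, without advancing time (a new reading comes with each control period).
- env.read_camera(name): name is "scene" or "top"; returns a dict with "color" (400x640x3 uint8, red, green, blue), "z_map" (400x640 float32, mm along the optical axis (not along the pixel's ray), 0 where there is no reading), "camera_matrix" (3x3 intrinsics, pixels), "world_to_cam" (4x4, takes a point from world to camera coordinates). Camera axes: x right, y up, looking along -z (the intrinsics and any distortion apply to the point x, -y, -z); pixel columns grow to the right and rows downward; lengths in mm; the calibration is good to about 2 mm. A picture is of the moment at which its call begins.
- env.job_done(): hands the job in; it is judged then, once.
Trained networks look in the newest picture that a camera, given by its name, has taken for a name from the list of things; names that differ only in an ending like _2 or _b are one class to them, and where a whole thing is asked for, a point or a joint stands for the part that bears it (a point fixed in the world has none). Each returns a list of dicts, best first, with "score" (0 to 1); they miss things now and then, are a little off and sometimes report something else, mostly with a low value. They report only what shows in the picture. A call takes as long as a camera call. They do not tell look-alikes from the thing itself.
- env.recognise(camera, thing): "location" ([column, row] in pixels, amid what is visible of it).
The state is a dict: "t": time; "joints": joint angles; "qvel": joint speeds; "tau": joint torques, N m; "eef_pos": TCP position; "tcp_rot": TCP orientation; "ft_force": force on the tool from outside, world axes, zero at the start; "moment": the same for the moment, N m; "opening": opening from 0.0 (shut) to 1.0 (fully open); "grip_force": force on a finger pad.
Only numpy, scipy, OpenCV 4.12 (cv2) and the standard library are available. Lean on these libraries where they do the work, as an engineer would, in place of code of your own. Each camera call takes 0.05 s, during which the arm holds its last target. There are 200 camera calls.

## Task

The red steel wedge has to pull the sprung plate down for welding: take it, start its thin end under the arm of the dog on top of the raised plate, and push it in along the seam until the plate is pressed down flush with its neighbour and the wedge is jammed tight. The dog is only tack-welded, so stop as soon as the wedge is tight, then let go and leave everything else on the bench alone.

Things in the scene. Friction and masses are not known exactly. Their poses are not given: they have to be found in the camera images.
- wedge_grip (a point): Loose red steel wedge, 140 mm long, 24 mm wide, lying on its flat underside, 0.3 to 0.45 kg: 3 mm thick at the nose (thin end), its top rising 1 in 6 to 26 mm at the bare steel tail. This point lies on its centre line 30 mm from the tail, 10 mm above the underside; x points along the wedge to the nose, z up.
- wedge_nose (a point): Nose (thin end) of the wedge, 110 mm ahead of wedge_grip, 1.5 mm above the underside. Wedge, plate and dog are lightly oiled (friction about 0.16 to 0.24); once jammed, the wedge holds by itself.
- mouth (a point): Point under the middle of the dog's arm on the wedge's centre line, level with the flush plates' top, 18 mm above the bench. x: along the seam, the way the wedge is pushed in; y: to the left, the seam is at y = +20 mm. The arm is 12 mm thick (x -6 to +6 mm) and reaches to y = -26 mm. The clear height under it is 10.5 to 17.5 mm above this level, different each time and not measured.
- dog_foot (a point): Foot of the dog, a dark L-shaped steel plate, 12 mm thick and about 41 mm high, standing across the seam, its foot (y +32 to +74 mm from mouth) tacked to the left, fixed plate. Two bright steel plates, each 190 mm along x and 8 mm thick, lie side by side on a dark 10 mm backing plate fixed to the bench; in front of the dog (negative x) they run on for 140 mm. Axes as mouth.
- plate_hinge (a point): Line along x, 105 mm right of mouth, about which the right plate has sprung up: its seam edge stands 5 mm high (4.4 mm on the wedge's way). Pressing it flush takes 2 rising to 9 N, a push of 1 to 6 N on the wedge; then it rests on the backing plate and the push rises steeply, about 3 N per mm. 12 to 18 N of push leaves the wedge tight; above about 20 N the dog's tack welds may crack.
- bolt: Bystander: steel bolt, 80 mm tall, 27 mm wide, standing on its head to the right of the plates; origin under its middle.
- block: Bystander: beech packing block, 45 x 90 x 32 mm, lying left of the plates like the wedge (the two may change places); origin under its middle.
- chisel: Bystander: cold chisel, 163 mm long, lying to the right of the vice; origin under its middle.
- hammer: Bystander: small hammer, 256 mm long, lying at the bench's left end; origin under its middle.
Mind the look-alikes: they are no part of the job. Of the things that look like the part that bears wedge_grip, the larger one is meant.

How it is judged (in metres and radians):
On the way, in this order (a step that is already met when the one before it is completed fails the run):
1. the wedge's thin end is under the dog's arm, between arm and raised plate (x of wedge_nose in the frame of mouth above 0 m and y of wedge_nose in the frame of mouth between -0.026 and 0.026 m and z of wedge_nose in the frame of mouth below 0.013 m and value of joint plate above 0.02 rad), for 0.1 s.
2. the plate is down flush and the wedge is tight under the dog (value of joint plate below 0.012 rad and contact force between wedge and dog above 14 N), for 0.2 s.
At the end, for the whole second after the job is handed in: The plate is pressed down flush (its seam edge within 1.5 mm of the other), and the released wedge is at rest and jammed between plate and dog with at least 14 N, more than the plate's own spring gives (all of step 2 and contact force between wedge and plate above 14 N and linear speed of wedge below 0.01 m/s); the robot touches nothing.
It fails at once if the wedge loads the dog with over 45 N: its tack welds crack (contact force between wedge and dog above 45 N).
It fails at once if the gripper or arm knocks the dog with over 15 N (contact force between any of the fingers, the arm and dog above 15 N).
It fails at once if one of the bystanders is moved by over 30 mm (distance of any of bolt, block, chisel, hammer from where it was at the start of the episode above 0.03 m).
It also fails if it takes over 58 s, if anything falls off the work surface, if the arm or the gripper's body presses on something with over 40 N, if the wrist force passes 120 N, or if a joint passes its speed limit or range.

## Working session

There is one attempt and no reset: what is moved stays moved. The work goes in short steps, Python scripts to look and compute and a tool call to move; the robot and the scene stay as the last step left them, time stands still between calls to the robot, and variables do not carry over. Pictures are saved under pics/ and viewed, at most 10 in all, crops included, and the job is handed in when it is done.

Besides the shell and the picture viewer there is one more tool, called after "Call:" as name(argument=value, ...), one argument or row to a line, values as JSON. jog_arm: Moves the arm, as the interface text tells. Its arguments: {"type":"object","properties":{"motion":{"type":"array"}},"required":["motion"]}

```bash
ls; mkdir -p pics; cat > h.py <<'E'
import numpy as np, cv2
from cell import env
def proj(c,p):
    q=c["world_to_cam"]@np.append(p,1); v=np.array([q[0],-q[1],-q[2]]); u=c["camera_matrix"]@v; return u[:2]/u[2]
def world(c,u,v,z=None):
    K=c["camera_matrix"]; T=np.linalg.inv(c["world_to_cam"])
    r=np.linalg.inv(K)@[u,v,1]; d=T[:3,:3]@[r[0],-r[1],-r[2]]; o=T[:3,3]
    if z is None: return o+d*c["z_map"][int(round(v)),int(round(u))]
    return o+d*(z-o[2])/d[2]
E
python3 - <<'E'
from h import *
for n in("top","scene"):
    c=env.read_camera(n); cv2.imwrite(f"pics/{n}0.png",c["color"][:,:,::-1]); np.savez(f"{n}0.npz",**c)
    for t in "wedge_grip wedge_nose mouth dog_foot plate_hinge bolt block chisel hammer".split():
        for r in env.recognise(n,t)[:3]:
            l=r["location"]; print(n,t,round(r["score"],2),np.round(l),np.round(world(c,*l)))
print(env.state())
E
```

```text
pics
top wedge_grip 0.9 [229. 206.] [511. 137.  16.]
top wedge_grip 0.6 [231. 259.] [363. 124.  15.]
top wedge_nose 0.68 [232. 207.] [508. 128.  16.]
top wedge_nose 0.65 [229. 260.] [361. 129.  10.]
top mouth 0.64 [381. 184.] [ 583. -290.   22.]
top dog_foot 0.74 [381. 182.] [ 586. -291.   25.]
top plate_hinge 0.71 [383. 185.] [ 580. -296.   21.]
top block 0.79 [268. 160.] [643.  29.  36.]
top block 0.56 [381. 185.] [ 580. -290.   20.]
top block 0.39 [185. 188.] [560. 263.  21.]
top chisel 0.76 [373. 260.] [ 369. -270.   -3.]
top hammer 0.86 [186. 183.] [572. 258.  28.]
scene wedge_grip 0.74 [278. 156.] [598. 258.  15.]
scene wedge_nose 0.47 [211. 192.] [318. 126.  11.]
scene mouth 0.83 [398. 255.] [ 562. -386.   20.]
scene dog_foot 0.88 [396. 254.] [ 560. -380.   18.]
scene plate_hinge 0.92 [397. 252.] [ 566. -378.   20.]
scene bolt 0.68 [369. 295.] [ 418. -466.   28.]
scene chisel 0.77 [296. 266.] [ 357. -288.    6.]
scene hammer 0.69 [280. 155.] [606. 261.  13.]
scene hammer 0.17 [398. 255.] [ 562. -386.   20.]
{'t': 1.0, 'joints': array([-1.23259305e+00,  4.90893539e-01,  1.55889413e+00,  1.53453789e-05,
        1.09170655e+00, -1.05601141e-01]), 'qvel': array([-2.25360862e-03, -5.03611154e-04, -6.29583258e-05,  5.75489361e-05,
        1.14568484e-03,  6.87269421e-04]), 'tau': array([-1.25305000e-03, -6.12486792e+01, -2.58429676e+01,  6.92827441e-02,
        4.44546039e-02,  1.41012782e-05]), 'eef_pos': array([ 268.38751725, -564.45289379,  292.26698339]), 'tcp_rot': array([ 3.14149333e+00, -3.16691060e-06,  4.43797348e-01]), 'ft_force': array([-0.3036916 , -1.0192305 , -1.36161406]), 'moment': array([ 0.03582289, -0.00936404,  0.03753442]), 'grip_force': 0.0, 'opening': 0.9990082863167622}
```

```bash
python3 - <<'E'
import cv2,numpy as np
a=cv2.imread("pics/top0.png");b=cv2.imread("pics/scene0.png")
cv2.imwrite("pics/a.png",cv2.resize(a[130:300,160:430],(800,504),interpolation=cv2.INTER_CUBIC))
cv2.imwrite("pics/b.png",cv2.resize(b[130:330,180:450],(800,593),interpolation=cv2.INTER_CUBIC))
E
```

```text
(no output)
```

View pics/a.png

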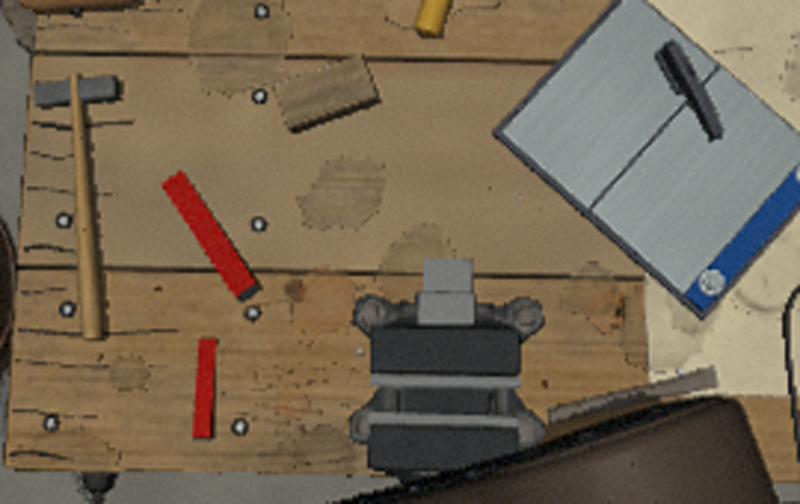

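View pics/b.png

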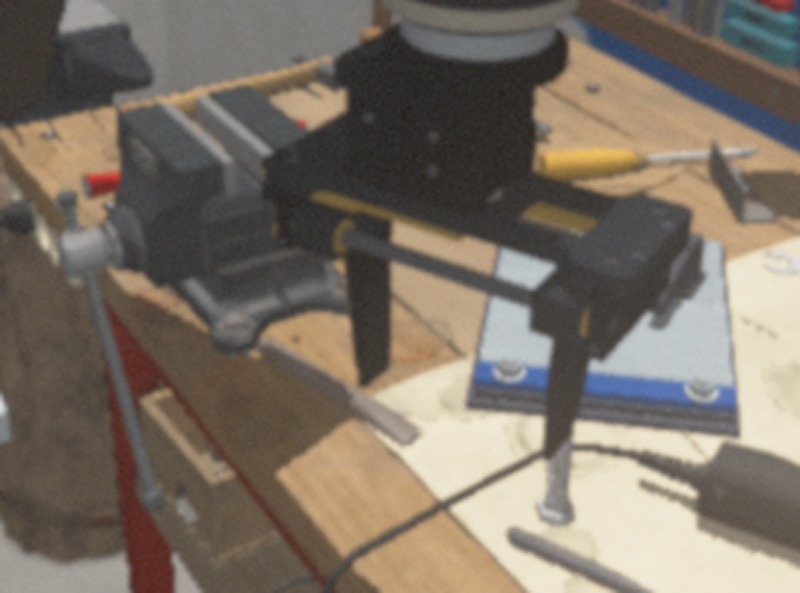

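The top view (full picture) shows two red wedges. The one at about (230,208) is larger, with a bare steel tail at about (243,229); the one at about (229,261) is smaller. The larger one is meant. The dog is at about (392,160), and the seam runs from (360,200) up to (402,153). The blue hinge strip is on the right plate. I'll confirm with an enlarged crop and measure.

```bash
python3 - <<'E'
from h import *
c=dict(np.load("top0.npz")); im=c["color"]; hsv=cv2.cvtColor(im,cv2.COLOR_RGB2HSV)
A=cv2.resize(im[180:285,205:275],(400,600),interpolation=cv2.INTER_CUBIC);B=cv2.resize(im[125:240,320:435],(400,400),interpolation=cv2.INTER_CUBIC)
B=cv2.copyMakeBorder(B,0,200,0,0,cv2.BORDER_CONSTANT);cv2.imwrite("pics/c.png",np.hstack([A,B])[:,:,::-1])
m=(((hsv[...,0]<8)|(hsv[...,0]>172))&(hsv[...,1]>150)&(hsv[...,2]>80)).astype(np.uint8)
n,l,s,ce=cv2.connectedComponentsWithStats(m)
for i in range(1,n):
    if s[i,4]<60: continue
    v,u=np.where(l==i)
    P=np.array([world(c,a,b) for a,b in zip(u,v)])
    Q=np.array([world(c,a,b,14)[:2] for a,b in zip(u,v)])
    mu=Q.mean(0); w,V=np.linalg.eigh(np.cov((Q-mu).T)); d=V[:,1]; t=(Q-mu)@d
    print(s[i],mu,np.degrees(np.arctan2(d[1],d[0])),"ext",t.min(),t.max(),"wid",np.ptp((Q-mu)@V[:,0]),"z~t",np.polyfit(t,P[:,2],1))
cam=np.linalg.inv(c["world_to_cam"])[:3,3];print("cam",cam,c["camera_matrix"])
E
```

```text
[295  30  29   8 227] [1037.31499854  -76.7614498 ] 91.28651528677877 ext -42.79340853347049 41.15362220880555 wid 22.661471127347298 z~t [-1.10646475e-02  1.59670678e+02]
[564 116  27  15 189] [ 774.17920721 -864.40764348] 109.98935143007895 ext -40.05967408660184 42.2716512901788 wid 24.05567410144964 z~t [6.52635952e-03 3.81523401e+01]
[215 188  31  42 400] [505.02391708 133.61134358] -144.75466678944133 ext -65.96800121229205 64.6171618808589 wid 25.242773362398378 z~t [ 0.230084  18.5651138]
[563 214  22  22 295] [ 477.62181477 -831.61079754] 93.10159256429147 ext -29.959587823710308 29.681152302395798 wid 59.36434295761824 z~t [ 0.40250682 24.53940021]
[225 244   8  34 204] [360.04570998 130.49285924] 178.60623713488087 ext -45.70719312381091 45.38861685120241 wid 16.617701295840924 z~t [ 0.16839934 17.1297149 ]
cam [ 332.88911729 -114.93383941 1372.53098955] [[485.88019376   0.         318.32856649]
 [  0.         485.88019376 191.74081833]
 [  0.           0.           1.        ]]
```

View pics/c.png

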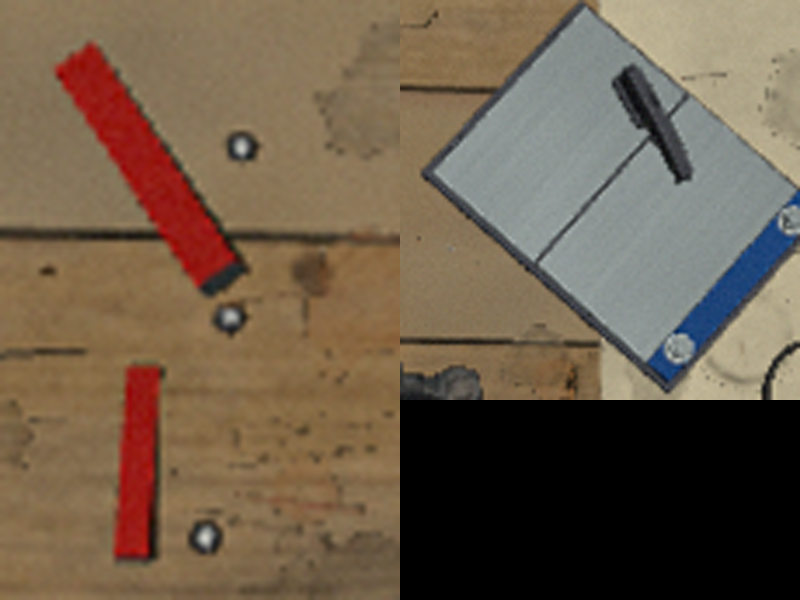

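The crop confirms the large red wedge: its bare tail is at (243,229) and its nose at about (217,190). The dog stands across the seam, with its foot at the upper left (about (386,147)) and its arm reaching to (399,176). Next I'll locate the seam, the plate edges and the wedge.

```bash
python3 - <<'E'
from h import *
from scipy.ndimage import map_coordinates as mc
c=dict(np.load("top0.npz")); g=cv2.cvtColor(c["color"],cv2.COLOR_RGB2GRAY).astype(float)
def line(p,q,kind,z):
    p,q=np.array(p,float),np.array(q,float); d=(q-p)/np.linalg.norm(q-p); n=np.array([-d[1],d[0]]); s=np.arange(-4,4.01,.1); W=[]
    for t in np.linspace(0,1,40):
        o=p+t*(q-p); X=o+np.outer(s,n); v=mc(g,[X[:,1],X[:,0]],order=1)
        if kind=="dark": w=np.clip(np.median(v)-v-8,0,None); k=(w*s).sum()/max(w.sum(),1e-6)
        else: k=s[np.argmax(np.abs(np.gradient(v)))]
        W.append(world(c,*(o+k*n),z)[:2])
    W=np.float32(W); vx,vy,x,y=cv2.fitLine(W,cv2.DIST_HUBER,0,.01,.01).ravel()
    r=(W-[x,y])@[-vy,vx]; print(kind,"yaw",np.degrees(np.arctan2(vy,vx)),"pt",x,y,"rms",r.std()); return np.array([x,y]),np.array([vx,vy])
S=line((362,197),(387,170),"dark",18)
F=line((332,178),(356,197.5),"edge",18)
F2=line((362,203),(388,226),"edge",18)
L=line((332,172),(370,129),"edge",18)
def X(a,b): t=np.linalg.solve(np.c_[a[1],-b[1]],b[0]-a[0]); return a[0]+t[0]*a[1]
s0=X(S,F); s1=X(S,F2); l0=X(L,F); print("seam front",s0,s1,"left corner",l0,np.linalg.norm(l0-s0))
ex=S[1]*np.sign(S[1][0]); ey=np.array([-ex[1],ex[0]])
m=s0+140*ex-20*ey; print("mouth",m,"yaw",np.degrees(np.arctan2(ex[1],ex[0])))
for y in(-26,-26,74):
  for x in(-6,6):
    for z in(41,59): print(y,x,z,proj(c,np.append(m+x*ex+y*ey,z)).round(1))
# wedge tail check
for t,zz in((0,3),(110,21),(140,26)):
    print(proj(c,[560.7-.809*t,174-.587*t,zz]).round(1))
# heights
for u,v in((345,170),(360,160),(375,205),(385,190),(388,160),(396,170)):
    print((u,v),np.median([world(c,u+i,v+j)[2] for i in(-1,0,1) for j in(-1,0,1)]))
E
```

```text
dark yaw -41.154827 pt 585.17395 -271.58606 rms 0.24273044
edge yaw 48.65643 pt 569.0237 -186.87004 rms 4.503687
edge yaw 42.345364 pt 490.79675 -272.89655 rms 3.4701543
edge yaw -41.15157 pt 669.4646 -196.27582 rms 0.56947726
seam front [ 533.9093  -226.77863] [ 537.73254 -230.12027] left corner [ 608.0064  -142.56493] 112.170975
mouth [ 626.15814 -333.97076] yaw -41.154827
-26 -6 41 [402.8 175.2]
-26 -6 59 [403.9 173.9]
-26 6 41 [405.6 172. ]
-26 6 59 [406.8 170.7]
-26 -6 41 [402.8 175.2]
-26 -6 59 [403.9 173.9]
-26 6 41 [405.6 172. ]
-26 6 59 [406.8 170.7]
74 -6 41 [375.8 151.7]
74 -6 59 [376.6 150.2]
74 6 41 [378.6 148.7]
74 6 59 [379.5 147.1]
[217.4 189.4]
[237.6 220.2]
[243.2 228.8]
(345, 170) 18.17756154744984
(360, 160) 18.944086462235646
(375, 205) 21.77782618097558
(385, 190) 21.387925442795904
(388, 160) 18.869010466341706
(396, 170) 25.571605535387107
```

Call:
jog_arm(
  motion=[
    [0,0,0,46.6,-27.5,0,95],
    [0,0,0,46.6,-27.5,0,95],
    [0,0,0,46.6,-27.5,0,95],
    [0,0,0,46.6,-27.5,0,95],
    [0,0,0,46.6,-27.5,0,95],
    [0,0,0,46.6,-27.5,0,95],
    [0,0,0,46.6,-27.5,0,95],
    [0,0,0,20.9,-46.9,0,95],
    [0,0,0,20.9,-46.9,0,95],
    [0,0,0,20.9,-46.9,0,95],
  ],
)

```text
t: 2.25
eef_pos: [476.4, -94.9, 292.3]
tcp_rot: [3.141, -0.0, 0.444]
ft_force: [0.5, -1.0, 0.1]
opening: 1.0
grip_force: 0.0
```

Call:
jog_arm(
  motion=[
    [0,0,0,20.9,-46.9,0,60],
    [0,0,0,20.9,-46.9,0,60],
    [0,0,0,20.9,-46.9,0,60],
    [0,0,0,20.9,-46.9,0,60],
    [0,0,-10.6,0,0,0,60],
    [0,0,0,0,0,0,60],
  ],
)

```text
t: 3.0
eef_pos: [471.4, 109.3, 292.3]
tcp_rot: [3.141, -0.0, 0.629]
ft_force: [0.7, 0.2, 0.3]
opening: 0.632
grip_force: 0.0
```

```bash
python3 - <<'E'
from h import *
for n in("top","scene"):
    c=env.read_camera(n); np.savez(f"{n}1.npz",**c)
    if n=="scene": s=c
    for t in "mouth dog_foot bolt block".split():
        for r in env.recognise(n,t)[:2]: print(n,t,round(r["score"],2),np.round(r["location"]),np.round(world(c,*r["location"])))
ex=np.array([np.cos(np.radians(-41.15)),np.sin(np.radians(-41.15))]);ey=np.array([-ex[1],ex[0]]);m=np.array([626.2,-334])
for y in(-26,0,74): print(y,proj(s,np.append(m+y*ey,50)))
u,v=proj(s,np.append(m,30)).astype(int)
cv2.imwrite("pics/d.png",cv2.resize(s["color"][v-70:v+80,u-100:u+100],(800,600),interpolation=cv2.INTER_CUBIC)[:,:,::-1]);print(u,v)
st=env.state();print(st["eef_pos"],st["tcp_rot"],st["ft_force"])
E
```

```text
top mouth 0.68 [383. 186.] [ 577. -297.   25.]
top dog_foot 0.84 [380. 181.] [ 589. -288.   20.]
top bolt 0.45 [442. 242.] [ 419. -452.   49.]
top block 0.87 [267. 163.] [634.  31.  30.]
top block 0.61 [381. 183.] [ 585. -292.   25.]
scene mouth 0.93 [383. 242.] [ 565. -330.   22.]
scene mouth 0.43 [327. 178.] [626.   2.  32.]
scene dog_foot 0.64 [383. 242.] [ 565. -330.   22.]
scene bolt 0.58 [367. 288.] [ 416. -462.   42.]
scene block 0.58 [329. 178.] [629.  -1.  31.]
-26 [405.56396596 230.7438085 ]
0 [405.44196379 224.87572285]
74 [405.12207321 209.48955971]
404 232
[471.52011309 108.5555271  292.22655069] [3.14153138e+00 1.21306615e-05 6.27774442e-01] [-0.25084969  0.53302     0.97300805]
```

View pics/d.png

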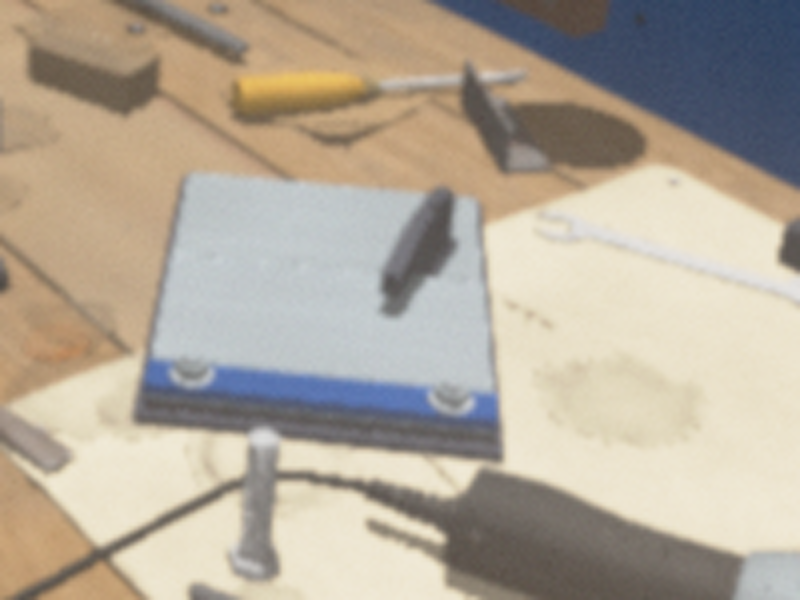

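The scene view shows the dog standing on the plates around (401,230), and it looks skewed to the seam. The bolt is at about (369,287). I'll measure the dog's outline from the depth.

```bash
python3 - <<'E'
from h import *
ex=np.array([np.cos(np.radians(-41.15)),np.sin(np.radians(-41.15))]);ey=np.array([-ex[1],ex[0]]);m=np.array([626.2,-334])
for f,(u0,u1,v0,v1) in (("top1",(372,412,138,186)),("scene1",(395,422,200,245))):
    c=dict(np.load(f+".npz")); g=cv2.cvtColor(c["color"],cv2.COLOR_RGB2GRAY)
    R=[]
    for v in range(v0,v1):
        for u in range(u0,u1):
            if g[v,u]<105:
                p=world(c,u,v); q=p[:2]-m; R.append((u,v,q@ex,q@ey,p[2],g[v,u]))
    R=np.array(R); K=R[(R[:,4]>34)&(R[:,4]<80)&(abs(R[:,2])<70)&(abs(R[:,3])<110)]
    print(f,len(R),len(K),"z pct",np.percentile(K[:,4],[5,50,90,98]))
    b=np.round(K[:,3]/10)
    for i in np.unique(b): k=K[b==i]; print(int(i*10),len(k),"x",k[:,2].min().round(),np.median(k[:,2]).round(),k[:,2].max().round(),"z",k[:,4].min().round(),np.median(k[:,4]).round(),k[:,4].max().round())
    if f=="top1":
        for v in range(v0,v1): print(v,''.join('%4d'%x for x in g[v,378:406]))
E
```

```text
top1 355 212 z pct [38.69605831 57.88301026 64.12193903 66.40004331]
-20 18 x -13.0 -9.0 -1.0 z 38.0 51.0 58.0
-10 22 x -11.0 -5.0 2.0 z 35.0 53.0 61.0
0 23 x -8.0 -2.0 7.0 z 38.0 57.0 62.0
10 23 x -5.0 1.0 11.0 z 37.0 59.0 64.0
20 23 x -0.0 5.0 12.0 z 40.0 62.0 70.0
30 23 x 4.0 8.0 17.0 z 40.0 61.0 67.0
40 27 x 8.0 12.0 22.0 z 36.0 60.0 65.0
50 24 x 12.0 15.0 25.0 z 35.0 59.0 68.0
60 22 x 14.0 19.0 28.0 z 35.0 59.0 65.0
70 7 x 19.0 20.0 26.0 z 41.0 51.0 65.0
138  145 145 143 143 141 143 143 140 113 105 167 191 185 185 184 184 186 185 186 184 185 182 179 181 176 178 176 172
139  141 144 142 143 141 144 144 142 144 144  93 138 193 190 183 178 188 185 185 184 176 179 177 179 178 179 173 173
140  143 143 146 143 141 144 146 143 140 149 130  84 144 188 186 187 184 187 187 184 183 182 178 180 179 176 175 176
141  146 142 141 144 142 142 143 140 146 142 146 142 100 149 190 187 185 185 188 184 184 181 178 178 180 173 173 175
142  145 140 144 144 142 141 147 143 148 147 146 146 134  98 133 188 184 187 187 187 186 184 180 183 181 174 172 175
143  144 143 144 143 146 142 151 144  98 113 148 14
[... 4741 characters left out ...]
 153
184  149 153 154 151 153 150 155 147 150 148 152 150 153 153 153 152 153 155 155 152 152 153 150 154 152 149 151 147
185  149 156 156 150 151 150 151 148 150 153 152 154 153 153 151 152 156 153 158 156 153 150 151 153 151 150 151 150
scene1 160 112 z pct [36.67823984 46.14921404 58.65473241 63.34391699]
-30 1 x -9.0 -9.0 -9.0 z 37.0 37.0 37.0
-20 22 x -12.0 -7.0 -0.0 z 36.0 42.0 48.0
-10 8 x -1.0 1.0 3.0 z 35.0 44.0 50.0
0 8 x 3.0 4.0 6.0 z 39.0 50.0 56.0
10 11 x 6.0 8.0 9.0 z 39.0 46.0 56.0
20 13 x 10.0 11.0 13.0 z 37.0 54.0 63.0
30 15 x 14.0 15.0 18.0 z 36.0 49.0 64.0
40 11 x 15.0 18.0 20.0 z 38.0 54.0 64.0
50 15 x 20.0 22.0 25.0 z 37.0 49.0 61.0
60 8 x 24.0 26.0 27.0 z 38.0 46.0 56.0
```

Call:
jog_arm(
  motion=[
    [0,0,0,-11.5,0,20,60],
    [0,0,0,0,0,50,60],
    [0,0,0,0,0,50,60],
    [0,0,0,0,0,50,60],
    [0,0,0,0,0,30,60],
    [0,0,0,0,0,11,60],
    [0,0,0,0,0,0,60],
    [0,0,0,0,0,0,60],
  ],
)

```text
t: 4.5
eef_pos: [462.7, 102.0, 82.3]
tcp_rot: [3.141, -0.002, 0.629]
ft_force: [-0.1, -0.2, -1.0]
opening: 0.629
grip_force: 0.0
```

Call:
jog_arm(
  motion=[
    [0,0,0,0,0,0,0],
    [0,0,0,0,0,0,0],
    [0,0,0,0,0,0,0],
    [0,0,0,0,0,0,0],
    [0,0,0,0,0,0,0],
    [0,0,0,0,0,0,0],
    [0,0,0,0,0,0,0],
    [0,0,0,0,0,0,0],
  ],
)

```text
t: 5.5
eef_pos: [462.2, 102.0, 81.3]
tcp_rot: [3.142, 0.0, 0.629]
ft_force: [-0.8, 0.7, 4.5]
opening: 0.249
grip_force: 30.0
```

Call:
jog_arm(
  motion=[
    [0,0,0,0,0,-30,0],
    [0,0,0,0,0,-50,0],
    [0,0,9.65,0,0,-50,0],
    [0,0,9.65,0,0,-50,0],
    [0,0,9.65,0,0,-20,0],
    [0,0,9.65,0,0,0,0],
    [0,0,9.65,0,0,0,0],
    [0,0,9.65,0,0,0,0],
    [0,0,9.65,0,0,0,0],
    [0,0,9.65,0,0,0,0],
  ],
)

```text
t: 6.75
eef_pos: [461.9, 102.0, 280.6]
tcp_rot: [3.141, 0.001, -0.724]
ft_force: [1.0, 0.3, -3.1]
opening: 0.251
grip_force: 30.0
```

Call:
jog_arm(
  motion=[
    [0,0,0,37.6,31.5,0,0],
    [0,0,0,37.6,31.5,0,0],
    [0,0,0,37.6,31.5,0,0],
    [0,0,0,37.6,31.5,0,0],
    [0,0,0,37.6,31.5,0,0],
    [0,0,0,37.6,31.5,0,0],
    [0,0,0,37.6,31.5,0,0],
    [0,0,0,0,0,0,0],
    [0,0,0,0,0,0,0],
  ],
)

```text
t: 7.88
eef_pos: [514.7, -237.0, 280.4]
tcp_rot: [3.141, 0.002, -0.719]
ft_force: [-0.5, 0.3, -3.6]
opening: 0.247
grip_force: 30.0
```

Call:
jog_arm(
  motion=[
    [0,0,0,0,0,40,0],
    [0,0,0,0,0,50,0],
    [0,0,0,0,0,40,0],
    [0,0,0,0,0,26,0],
    [0,0,0,0,0,12,0],
    [0,0,0,0,0,0,0],
    [0,0,0,0,0,0,0],
  ],
)

```text
t: 8.75
eef_pos: [515.6, -237.2, 114.3]
tcp_rot: [-3.141, -0.002, -0.718]
ft_force: [0.4, 0.4, -4.1]
opening: 0.246
grip_force: 30.0
```

```bash
python3 - <<'E'
from h import *
t=env.read_camera("top"); s=env.read_camera("scene")
np.savez("top2.npz",**t)
A=cv2.resize(t["color"][130:230,330:430],(400,400),interpolation=cv2.INTER_CUBIC);B=cv2.resize(s["color"][180:280,340:440],(400,400),interpolation=cv2.INTER_CUBIC)
cv2.imwrite("pics/e.png",np.hstack([A,B])[:,:,::-1])
st=env.state();print(st["eef_pos"],st["ft_force"])
ex=np.array([.753,-.658]);ey=np.array([.658,.753]);m=np.array([626.2,-334])
hsv=cv2.cvtColor(t["color"],cv2.COLOR_RGB2HSV)
M=((hsv[...,0]<8)|(hsv[...,0]>172))&(hsv[...,1]>140)&(hsv[...,2]>70)
v,u=np.where(M[140:230,330:430]);v+=140;u+=330
Q=np.array([world(t,a,b,34)[:2] for a,b in zip(u,v)])-m
X=Q@ex;Y=Q@ey;print(len(X),X.min(),X.max())
for k in range(int(X.min()//10*10),0,10):
    w=(X>=k)&(X<k+10)
    if w.any(): print(k,w.sum(),Y[w].min().round(1),Y[w].max().round(1))
E
```

```text
[ 515.50352829 -237.34901454  114.34745039] [ 0.58618253 -0.61978981 -4.24026888]
25 -35.55951363904502 -25.554714970774857
-40 11 -8.8 9.3
-30 14 -10.9 10.9
```

View pics/e.png

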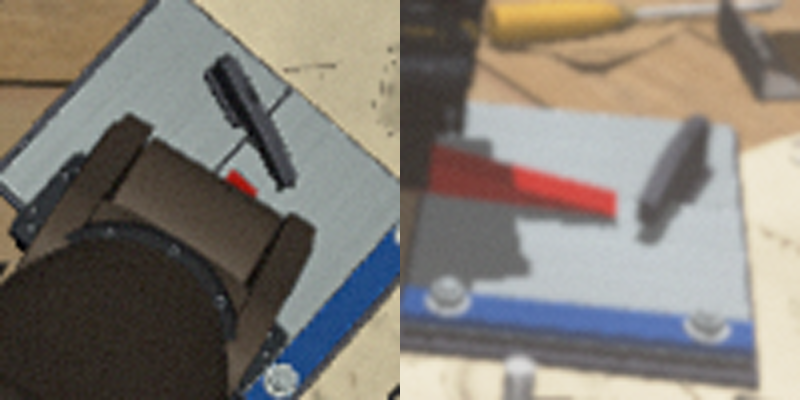

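Top crop: the nose is at about (391,175), centred on the mouth line in front of the skewed dog. The scene crop agrees. Next I lower it until it touches the plate.

Call:
jog_arm(
  motion=[
    [0,0,0,0,0,6,0],
    [0,0,0,0,0,3,0],
    [0,0,0,0,0,0.5,0],
    [0,0,0,0,0,0,0],
    [0,0,0,0,0,0,0],
  ],
)

```text
t: 9.48
eef_pos: [515.3, -237.3, 103.9]
tcp_rot: [-3.142, -0.001, -0.719]
ft_force: [0.7, 0.2, -0.6]
opening: 0.25
grip_force: 30.0
```

Call:
jog_arm(
  motion=[
    [0,0,0,0,0,0.5,0],
    [0,0,0,0,0,0,0],
    [0,0,0,0,0,0,0],
  ],
)

```text
t: 9.85
eef_pos: [515.3, -237.3, 103.3]
tcp_rot: [-3.142, -0.0, -0.719]
ft_force: [0.1, -0.3, -0.5]
opening: 0.251
grip_force: 30.0
```

Call:
jog_arm(
  motion=[
    [0,0,0,0,0,0.5,0],
    [0,0,0,0,0,0,0],
    [0,0,0,0,0,0,0],
  ],
)

```text
t: 10.22
eef_pos: [515.2, -237.3, 102.8]
tcp_rot: [-3.142, -0.0, -0.719]
ft_force: [0.8, 0.8, 1.8]
opening: 0.25
grip_force: 30.0
```

Call:
jog_arm(
  motion=[
    [0,0,0,0,0,-1.2,0],
    [0,0,0,5,0,0,0],
    [0,0,0,5,0,0,0],
    [0,0,0,5,0,0,0],
    [0,0,0,5,0,0,0],
    [0,0,0,5,0,0,0],
    [0,0,0,5,0,0,0],
    [0,0,0,4,0,0,0],
    [0,0,0,0,0,0,0],
    [0,0,0,0,0,0,0],
  ],
)

```text
t: 11.48
eef_pos: [540.8, -259.7, 104.0]
tcp_rot: [3.142, -0.0, -0.719]
ft_force: [-0.2, -0.4, -1.1]
opening: 0.247
grip_force: 30.0
```

Call:
jog_arm(
  motion=[
    [0,0,0,2,0,0,0],
    [0,0,0,2,0,0,0],
    [0,0,0,2,0,0,0],
    [0,0,0,0,0,0,0],
  ],
)

```text
t: 11.98
eef_pos: [545.5, -263.8, 103.9]
tcp_rot: [-3.142, -0.001, -0.719]
ft_force: [1.0, -1.4, -0.1]
opening: 0.252
grip_force: 30.0
```

Call:
jog_arm(
  motion=[
    [0,0,0,2,0,0,0],
    [0,0,0,2,0,0,0],
    [0,0,0,2,0,0,0],
    [0,0,0,0,0,0,0],
  ],
)

```text
t: 12.48
eef_pos: [550.0, -267.7, 103.9]
tcp_rot: [-3.142, -0.001, -0.719]
ft_force: [0.3, 0.0, -1.0]
opening: 0.251
grip_force: 30.0
```

Call:
jog_arm(
  motion=[
    [0,0,0,2,0,0,0],
    [0,0,0,2,0,0,0],
    [0,0,0,2,0,0,0],
    [0,0,0,0,0,0,0],
  ],
)

```text
t: 12.98
eef_pos: [554.5, -271.7, 103.9]
tcp_rot: [-3.142, -0.001, -0.719]
ft_force: [0.4, -1.1, -0.3]
opening: 0.251
grip_force: 30.0
```

Call:
jog_arm(
  motion=[
    [0,0,0,2,0,0,0],
    [0,0,0,2,0,0,0],
    [0,0,0,2,0,0,0],
    [0,0,0,0,0,0,0],
  ],
)

```text
t: 13.48
eef_pos: [559.1, -275.6, 104.0]
tcp_rot: [-3.142, -0.001, -0.719]
ft_force: [0.9, -0.9, -1.5]
opening: 0.251
grip_force: 30.0
```

Call:
jog_arm(
  motion=[
    [0,0,0,2,0,0,0],
    [0,0,0,2,0,0,0],
    [0,0,0,2,0,0,0],
    [0,0,0,0,0,0,0],
  ],
)

```text
t: 13.98
eef_pos: [563.5, -279.6, 104.0]
tcp_rot: [-3.142, -0.001, -0.719]
ft_force: [-0.2, 0.5, -1.0]
opening: 0.248
grip_force: 30.0
```

Call:
jog_arm(
  motion=[
    [0,0,0,2,0,0,0],
    [0,0,0,2,0,0,0],
    [0,0,0,0,0,0,0],
  ],
)

```text
t: 14.35
eef_pos: [566.4, -282.1, 103.8]
tcp_rot: [3.142, -0.0, -0.719]
ft_force: [1.1, -0.5, -2.6]
opening: 0.252
grip_force: 30.0
```

Call:
jog_arm(
  motion=[
    [0,0,0,2,0,0,0],
    [0,0,0,2,0,0,0],
    [0,0,0,0,0,0,0],
  ],
)

```text
t: 14.72
eef_pos: [569.3, -284.6, 103.6]
tcp_rot: [3.141, 0.001, -0.719]
ft_force: [-0.4, 0.9, -5.8]
opening: 0.252
grip_force: 30.0
```

Call:
jog_arm(
  motion=[
    [0,0,0,2,0,0,0],
    [0,0,0,2,0,0,0],
    [0,0,0,0,0,0,0],
  ],
)

```text
t: 15.1
eef_pos: [572.2, -287.2, 103.4]
tcp_rot: [3.141, 0.001, -0.719]
ft_force: [-1.9, 1.9, -8.9]
opening: 0.254
grip_force: 30.0
```

Call:
jog_arm(
  motion=[
    [0,0,0,0,0,0.7,0],
    [0,0,0,0,0,0.7,0],
    [0,0,0,0,0,0,0],
  ],
)

```text
t: 15.48
eef_pos: [572.6, -287.5, 102.8]
tcp_rot: [-3.142, -0.001, -0.719]
ft_force: [-2.1, 1.7, -5.6]
opening: 0.251
grip_force: 30.0
```

Call:
jog_arm(
  motion=[
    [0,0,0,2,0,0.33,0],
    [0,0,0,2,0,0.33,0],
    [0,0,0,0,0,0,0],
  ],
)

```text
t: 15.85
eef_pos: [575.8, -290.3, 102.1]
tcp_rot: [-3.141, -0.001, -0.719]
ft_force: [0.2, -0.2, -4.6]
opening: 0.249
grip_force: 30.0
```

Call:
jog_arm(
  motion=[
    [0,0,0,2,0,0.33,0],
    [0,0,0,2,0,0.33,0],
    [0,0,0,0,0,0,0],
  ],
)

```text
t: 16.23
eef_pos: [578.7, -292.8, 101.3]
tcp_rot: [-3.142, -0.001, -0.719]
ft_force: [-0.7, 0.5, -4.2]
opening: 0.248
grip_force: 30.0
```

Call:
jog_arm(
  motion=[
    [0,0,0,2,0,0.33,0],
    [0,0,0,2,0,0.33,0],
    [0,0,0,0,0,0,0],
  ],
)

```text
t: 16.6
eef_pos: [581.7, -295.4, 100.6]
tcp_rot: [-3.142, -0.001, -0.719]
ft_force: [-1.3, 1.0, -3.6]
opening: 0.251
grip_force: 30.0
```

Call:
jog_arm(
  motion=[
    [0,0,0,1.5,0,0.25,0],
    [0,0,0,1.5,0,0.25,0],
    [0,0,0,0,0,0,0],
  ],
)

```text
t: 16.98
eef_pos: [583.8, -297.3, 100.1]
tcp_rot: [-3.142, -0.001, -0.719]
ft_force: [-1.5, 1.5, -2.1]
opening: 0.25
grip_force: 30.0
```

Call:
jog_arm(
  motion=[
    [0,0,0,1,0,0.17,0],
    [0,0,0,1,0,0.17,0],
    [0,0,0,0,0,0,0],
  ],
)

```text
t: 17.35
eef_pos: [585.3, -298.5, 99.8]
tcp_rot: [3.142, -0.0, -0.719]
ft_force: [-1.9, 1.8, -1.3]
opening: 0.25
grip_force: 30.0
```

Call:
jog_arm(
  motion=[
    [0,0,0,1,0,0.1,0],
    [0,0,0,1,0,0.1,0],
    [0,0,0,0,0,0,0],
  ],
)

```text
t: 17.73
eef_pos: [586.6, -299.7, 99.6]
tcp_rot: [3.141, 0.0, -0.719]
ft_force: [-3.9, 4.1, 0.6]
opening: 0.251
grip_force: 30.0
```

Call:
jog_arm(
  motion=[
    [0,0,0,1,0,0.1,0],
    [0,0,0,1,0,0.1,0],
    [0,0,0,0,0,0,0],
  ],
)

```text
t: 18.1
eef_pos: [587.7, -300.6, 99.4]
tcp_rot: [3.141, 0.002, -0.719]
ft_force: [-6.1, 5.6, 3.1]
opening: 0.251
grip_force: 30.0
```

Call:
jog_arm(
  motion=[
    [0,0,0,1,0,0,0],
    [0,0,0,0,0,0,0],
    [0,0,0,0,0,0,0],
  ],
)

```text
t: 18.48
eef_pos: [588.2, -301.0, 99.4]
tcp_rot: [3.141, 0.003, -0.719]
ft_force: [-8.0, 6.7, 4.0]
opening: 0.252
grip_force: 30.0
```

Call:
jog_arm(
  motion=[
    [0,0,0,0,0,-0.6,0],
    [0,0,0,1,0,0,0],
    [0,0,0,0,0,0,0],
    [0,0,0,0,0,0,0],
  ],
)

```text
t: 18.98
eef_pos: [588.6, -301.4, 99.4]
tcp_rot: [3.141, 0.004, -0.719]
ft_force: [-6.0, 7.1, 1.2]
opening: 0.248
grip_force: 30.0
```

Call:
jog_arm(
  motion=[
    [0,0,0,0.7,0,0,0],
    [0,0,0,0,0,0,0],
    [0,0,0,0,0,0,0],
  ],
)

```text
t: 19.35
eef_pos: [589.0, -301.7, 99.4]
tcp_rot: [3.141, 0.005, -0.718]
ft_force: [-8.4, 8.9, 1.7]
opening: 0.248
grip_force: 30.0
```

Call:
jog_arm(
  motion=[
    [0,0,0,0.7,0,0,0],
    [0,0,0,0,0,0,0],
    [0,0,0,0,0,0,0],
  ],
)

```text
t: 19.73
eef_pos: [589.3, -302.0, 99.3]
tcp_rot: [3.141, 0.006, -0.719]
ft_force: [-9.2, 9.9, 2.3]
opening: 0.25
grip_force: 30.0
```

```bash
python3 - <<'E'
from h import *
f=[]
for i in range(6):
    env.read_camera("top"); s=env.state(); f.append(s["ft_force"])
f=np.mean(f,0);print(f, f[:2]@[.753,-.658], s["moment"],s["eef_pos"])
E
```

```text
[-9.30464956  9.90116705  2.10061002] -13.521369041692644 [ 1.68054442  1.53689939 -0.06143595] [ 589.32870373 -301.97399667   99.32593465]
```

Call:
jog_arm(
  motion=[
    [0,0,0,0.6,0,0,0],
    [0,0,0,0,0,0,0],
    [0,0,0,0,0,0,0],
  ],
)

```text
t: 20.4
eef_pos: [589.7, -302.2, 99.3]
tcp_rot: [3.141, 0.006, -0.718]
ft_force: [-9.9, 10.6, 2.3]
opening: 0.244
grip_force: 30.0
```

Call:
jog_arm(
  motion=[
    [0,0,0,0,0,0,30],
    [0,0,0,0,0,0,45],
    [0,0,0,0,0,0,45],
    [0,0,0,0,0,0,45],
  ],
)

```text
t: 20.9
eef_pos: [591.3, -304.0, 100.0]
tcp_rot: [-3.142, -0.001, -0.719]
ft_force: [-0.1, -1.2, 0.7]
opening: 0.466
grip_force: 0.0
```

Pushed in at about 14 N and released. I'll back off, close the fingers, and check by pressing on the tail.

Call:
jog_arm(
  motion=[
    [0,0,0,-10,0,0,45],
    [0,0,0,-20,0,0,45],
    [0,0,0,-12,0,0,45],
    [0,0,0,0,0,0,0],
    [0,0,0,0,0,0,0],
    [0,0,0,0,0,0,0],
    [0,0,0,0,0,0,0],
    [0,0,0,0,0,0,0],
  ],
)

```text
t: 21.9
eef_pos: [559.6, -276.2, 99.8]
tcp_rot: [3.142, -0.0, -0.719]
ft_force: [-0.2, -0.2, 0.3]
opening: 0.023
grip_force: 0.0
```

```bash
python3 - <<'E'
from h import *
s=env.read_camera("scene");t=env.read_camera("top")
A=cv2.resize(t["color"][130:230,330:430],(400,400),interpolation=cv2.INTER_CUBIC);B=cv2.resize(s["color"][180:280,340:440],(400,400),interpolation=cv2.INTER_CUBIC)
cv2.imwrite("pics/f.png",np.hstack([A,B])[:,:,::-1])
f=[]
for i in range(5): env.read_camera("top"); f.append(env.state()["ft_force"])
f=np.mean(f,0);st=env.state();print(f,f[:2]@[.753,-.658],st["eef_pos"],st["opening"],st["t"])
E
```

```text
[-0.11786536  0.04365493  0.07036226] -0.11747755971314318 [ 559.57360461 -276.10433268   99.93164518] 0.008718654956798386 22.25
```

View pics/f.png

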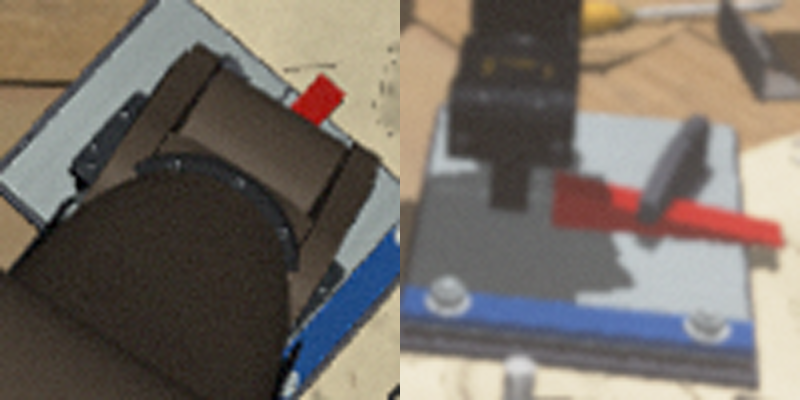

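Both crops show the wedge through the dog, straight along the seam, with its nose out the back and the closed fingers behind its tail. Next is the tail push.

Call:
jog_arm(
  motion=[
    [0,0,0,4,3,0,0],
    [0,0,0,4,0,0,0],
    [0,0,0,1,0,0,0],
    [0,0,0,0,0,0,0],
  ],
)

```text
t: 22.75
eef_pos: [564.4, -284.3, 99.8]
tcp_rot: [3.142, 0.0, -0.719]
ft_force: [-0.0, -0.6, -0.6]
opening: 0.006
grip_force: 0.0
```

Call:
jog_arm(
  motion=[
    [0,0,0,1,0,0,0],
    [0,0,0,1,0,0,0],
    [0,0,0,0,0,0,0],
  ],
)

```text
t: 23.12
eef_pos: [565.4, -285.2, 99.8]
tcp_rot: [3.141, 0.002, -0.718]
ft_force: [-4.0, 3.0, 1.5]
opening: 0.003
grip_force: 2.7
```

Call:
jog_arm(
  motion=[
    [0,0,0,1,0,0,0],
    [0,0,0,1,0,0,0],
    [0,0,0,0,0,0,0],
  ],
)

```text
t: 23.5
eef_pos: [565.8, -285.5, 99.5]
tcp_rot: [3.141, 0.006, -0.718]
ft_force: [-9.3, 8.9, 6.5]
opening: 0.003
grip_force: 6.7
```

Call:
jog_arm(
  motion=[
    [0,0,0,0.5,0,-0.3,0],
    [0,0,0,0,0,0,0],
    [0,0,0,0,0,0,0],
  ],
)

```text
t: 23.88
eef_pos: [565.9, -285.5, 99.6]
tcp_rot: [3.141, 0.007, -0.718]
ft_force: [-10.7, 9.3, 4.7]
opening: 0.003
grip_force: 7.3
```

Call:
jog_arm(
  motion=[
    [0,0,0,0.4,0,-0.3,0],
    [0,0,0,0,0,0,0],
    [0,0,0,0,0,0,0],
  ],
)

```text
t: 24.25
eef_pos: [565.9, -285.6, 99.7]
tcp_rot: [3.141, 0.008, -0.718]
ft_force: [-11.0, 9.8, 5.0]
opening: 0.004
grip_force: 7.7
```

Call:
jog_arm(
  motion=[
    [0,0,0,-4,0,0,0],
    [0,0,0,-15,0,0,0],
    [0,0,0,-15,0,-10,0],
    [0,0,0,-20,0,-40,0],
    [0,0,0,0,0,-50,0],
    [0,0,0,0,0,0,0],
    [0,0,0,0,0,0,0],
  ],
)

```text
t: 25.12
eef_pos: [527.2, -251.8, 200.7]
tcp_rot: [-3.142, -0.001, -0.719]
ft_force: [-0.2, 1.4, -1.2]
opening: 0.009
grip_force: 0.0
```

```bash
python3 - <<'E'
from h import *
s=env.read_camera("scene");c=np.load("top2.npz")
B=cv2.resize(s["color"][180:280,340:440],(500,500),interpolation=cv2.INTER_CUBIC)
cv2.imwrite("pics/g.png",B[:,:,::-1]); st=env.state();print(st["eef_pos"],st["ft_force"],st["t"])
E
```

```text
[ 527.06194989 -251.75621337  199.97314536] [0.27449208 0.60412544 0.41252453] 25.175
```

View pics/g.png

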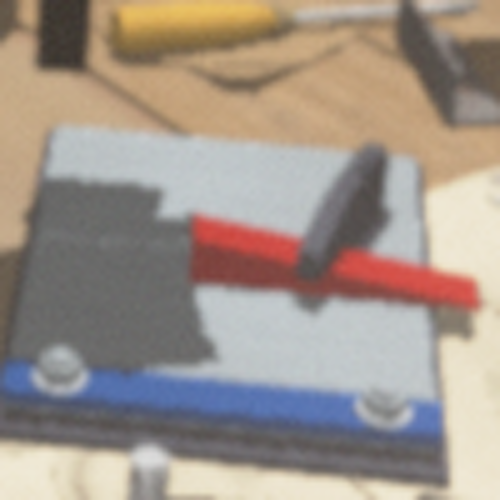

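The wedge sits under the dog along the seam, the plates look flush, and the gripper is clear.

```bash
python3 -c "
from cell import env
print(env.job_done())"
```

```text
the job is handed in; nothing more can be done
None
```

The larger red wedge is jammed under the dog along the seam: it held a final push of about 15 N on its tail almost without moving, and the plates look flush in the last picture. The gripper is clear and the job is handed in at about 25 s; no verdict was returned.

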